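Sort spotlight parts and click the lens into its mount

ROBOT

A 6-joint arm with a two-finger parallel gripper is mounted at the origin on the work surface. World frame = base frame: x ahead of the robot, y to its left, z up, the work surface at z = 0. Lengths are in m, angles in rad, forces in N, time in s.
With the tool pointing down it reaches from about 0.3 to 0.875 m from the base axis. Payload 6.4 kg.
Tool frame: the origin (TCP) lies on the centre line of the jaws, within the pads' length; the fingertips stand 22 mm ahead of it and the grasp point (between the pads) lies 3 mm ahead of it; z points along the fingers, y is the line along which they close (so a half turn about z gives the same grasp; the last joint's range is limited). The gripper opens to 85 mm and grips with 20 to 120 N. Pads are 22 mm wide; open, the fingers measure 114 mm over their backs; the gripper's body (76 mm by 85 mm) begins 54 mm behind the grasp point. The pads swing forward as they close: fully open they stand 13 mm farther back than shut.
Start: joints at [-1.416, 0.181, 1.607, -0, 1.354, -0.206], TCP at [0.203, -0.538, 0.253] pointing down, gripper open.
Joint ranges: [-2.99, 2.99], [-0.89, 2.07], [0.3, 2.58], [-1.14, 4.28], [0, 2.63], [-3.12, 3.12]. Speed limits (rad/s): [2.57, 2.57, 3.01, 3.14, 3.14, 3.14].

INTERFACE

Orientations are given as a unit quaternion [w, x, y, z].
In Python, from bench import ctrl gives the robot as it stands. The module is installed in compiled form; this text tells all that it offers.
- The arm moves only by the tool servo_tool, never from a script. Its argument "commands" is a list of rows, each a list of 3 entries, a list of its own where there are three numbers: the shift along the tool's x, y, z in mm, then the turn about the tool's z in rad, then the finger opening in mm, from 0 to 85.4. In form: [[[dx, dy, dz], turn, jaw], ...]. A call has 1 to 20 rows; each row shifts and turns the commanded pose from where the row before left it, along the tool's axes as they then stand; what a row does not reach is not made up. A row lasts 1/8 s, in which the tool goes at most 62.5 mm and 10.7 degrees, less where a joint would pass 70% of its speed; a pose out of reach is approached as far as the arm can. A call with a gripper value outside its range is refused whole. The fingers move at their own pace and stop on an object; the grip force is fixed at half the most. Time passes only in rows, so rows that do not move let the fingers close. It gives the time, the measured TCP pose, the force, the opening and the grip force at its end, in the units of the state.
- ctrl.get_obs(): the state, without advancing time (a new reading comes with each control period).
- ctrl.camera(name): name is "scene" or "top" or "wrist"; returns a dict with "color" (420x560x3 uint8, red, green, blue), "z_map" (420x560 float32, m along the optical axis (not along the pixel's ray), 0 where there is no reading), "fx", "fy", "cx", "cy" (pixels), "R" (3x3) and "t" (3): a world point X has camera coordinates R X + t. Camera axes: x right, y down, z forward; pixel columns grow to the right and rows downward; lengths in m; the calibration is good to about 2 mm. A picture is of the moment at which its call begins.
- ctrl.hand_in(): hands the job in; it is judged then, once.
The state is a dict: "time_s": time; "q": joint angles; "dq": joint speeds; "joint_efforts": joint torques, N m; "eef_pos": TCP position; "eef_rot": TCP orientation; "wrist_force": force on the tool from outside, world axes, zero at the start; "torque": the same for the moment, N m; "opening": opening from 0.0 (shut) to 1.0 (fully open); "grasp_force": force on a finger pad.
Only numpy, scipy, OpenCV 4.12 (cv2) and the standard library are available. Lean on these libraries where they do the work, as an engineer would, in place of code of your own. Each camera call takes 0.05 s, during which the arm holds its last target. There are 200 camera calls.

TASK

Sort the loose spotlight parts on the bench: stand the two black finned heads in the blue tray and the two silver brackets in the yellow tray, one part to a bay and each upright on the tray's floor, and push the orange lens barrel down into the sprung mount past its balls until it clicks fully home. Do not knock over or push aside the little screw jar with the red lid.

Things in the scene. Friction and masses are not known exactly. Their poses are not given: they have to be found in the camera images.
- head_a: First black finned spotlight head, a plain upright cylinder 44 mm in diameter and 62 mm tall, about 0.14 kg, with ring-shaped fins and a small brass dot on top. Origin: centre of its underside; z is its axis, upwards. It starts standing upright. The two heads are alike and either may take either bay.
- head_b: Second black finned spotlight head, a plain upright cylinder 44 mm in diameter and 62 mm tall, about 0.14 kg, with ring-shaped fins and a small brass dot on top. Origin: centre of its underside; z is its axis, upwards. It starts standing upright. The two heads are alike and either may take either bay.
- bracket_a: First silver aluminium ceiling bracket: a round plate 54 mm in diameter and 10 mm thick with an upright round stem 20 mm in diameter on its centre, 60 mm tall in all, about 0.11 kg; take it by the stem. Origin: centre of the plate's underside; z is the stem's axis, upwards. It starts standing on its plate. The two brackets are alike and either may take either bay.
- bracket_b: Second silver aluminium ceiling bracket: a round plate 54 mm in diameter and 10 mm thick with an upright round stem 20 mm in diameter on its centre, 60 mm tall in all, about 0.11 kg; take it by the stem. Origin: centre of the plate's underside; z is the stem's axis, upwards. It starts standing on its plate. The two brackets are alike and either may take either bay.
- lens: Lens in an orange barrel, 50 mm tall, about 0.07 kg, upright, round glass on top. From below: collar 40 mm in diameter up to 8 mm (its lowest 4 mm taper in to 34 mm), a shoulder tapering to the barrel at 12 mm, then the barrel, 32 mm in diameter: take it there. Origin: centre of the underside; z is its axis, upwards.
- blue_tray: Blue open tray fixed to the bench, 180 mm (along its x) by 100 mm (along its y), 20 mm high, walls and floor 4 mm thick. One wall across its middle, as high as the rim, makes two equal bays 84 mm by 92 mm, centred 44 mm from the tray's centre along its +x and -x. Origin: centre of the underside, z up. It may lie on the left or the right of the bench, turned by up to 0.3 rad.
- yellow_tray: Yellow open tray fixed to the bench, 180 mm (along its x) by 100 mm (along its y), 20 mm high, walls and floor 4 mm thick. One wall across its middle, as high as the rim, makes two equal bays 84 mm by 92 mm, centred 44 mm from the tray's centre along its +x and -x. Origin: centre of the underside, z up. It may lie on the left or the right of the bench, turned by up to 0.3 rad.
- mount: Sprung lens mount fixed to the bench: dark steel base 90 (x) by 70 by 4 mm under a silver ring, 60 mm outside, top 26 mm above the bench, bore 43 mm wide, mouth chamfered 3 mm. Three sprung steel balls stand out of its wall, evenly spaced, 16 mm above the bench, and leave 35 mm (diameter) between them. Origin: centre of the bore at bench height, z up. Turned by up to 0.5 rad.
- mount_floor (a point): Centre of the mount's bore floor, 4 mm above the bench, where the lens's underside rests when home. The lens goes in collar first, glass up, at any turn; put in loosely it stops on the balls, about 13 mm higher; pushed down with about 5 to 10 N it snaps past them and they hold it down by its shoulder.
- screw_jar: Bystander, to be left alone: a small jar with a red lid, 36 mm in diameter and 46 mm tall, standing loose among the parts. Origin: centre of its underside. (A flat roll of black tape, 52 mm across and 16 mm high, also lies among them, and does not matter.)

How it is judged:
At the end, for the whole second after the job is handed in: Heads in the blue tray, brackets in the yellow, one to a bay, on its floor (origin under 10 mm above its underside; within 72 mm in x, 32 mm in y), upright to 0.12 rad; lens in the mount, underside under 6.5 mm above the bench, within 4 mm of its axis, upright to 0.10 rad; all at rest (x of head_a in the frame of blue_tray between -0.072 and 0.072 m and y of head_a in the frame of blue_tray between -0.032 and 0.032 m and z of each of head_a, head_b in the frame of blue_tray below 0.01 m and angle between each of head_a, head_b, bracket_a, bracket_b's own z axis and vertical below 0.12 rad and linear speed of each of head_a, head_b, bracket_a, bracket_b, lens below 0.02 m/s and x of head_b in the frame of blue_tray between -0.072 and 0.072 m and y of head_b in the frame of blue_tray between -0.032 and 0.032 m and x of bracket_a in the frame of yellow_tray between -0.072 and 0.072 m and y of bracket_a in the frame of yellow_tray between -0.032 and 0.032 m and z of each of bracket_a, bracket_b in the frame of yellow_tray below 0.01 m and x of bracket_b in the frame of yellow_tray between -0.072 and 0.072 m and y of bracket_b in the frame of yellow_tray between -0.032 and 0.032 m and ((x of head_a in the frame of blue_tray below 0 m and x of head_b in the frame of blue_tray above 0 m) or (x of head_a in the frame of blue_tray above 0 m and x of head_b in the frame of blue_tray below 0 m)) and ((x of bracket_a in the frame of yellow_tray below 0 m and x of bracket_b in the frame of yellow_tray above 0 m) or (x of bracket_a in the frame of yellow_tray above 0 m and x of bracket_b in the frame of yellow_tray below 0 m)) and horizontal distance between lens and mount below 0.004 m and z of lens in the frame of mount below 0.0065 m and angle between lens's own z axis and vertical below 0.1 rad); the robot touches nothing.
It fails at once if the screw jar is tipped or pushed more than 30 mm aside (angle between screw_jar's own z axis and vertical above 0.5 rad or distance of screw_jar from where it was at the start of the episode above 0.03 m).
It also fails if it takes over 120 s, if anything falls off the work surface, if the arm or the gripper's body presses on something with over 40 N, if the wrist force passes 120 N, or if a joint passes its speed limit or range.

## Working session

There is one attempt and no reset: what is moved stays moved. The work goes in short steps, Python scripts to look and compute and a tool call to move; the robot and the scene stay as the last step left them, time stands still between calls to the robot, and variables do not carry over. Pictures are saved under pics/ and viewed, at most 14 in all, crops included, and the job is handed in when it is done.

Besides the shell and the picture viewer there is one more tool, called after "Emit:" as name(argument=value, ...) on one line, values as JSON. servo_tool: Moves the arm, as the interface text tells. Its arguments: {"type":"object","properties":{"commands":{"type":"array"}},"required":["commands"]}

```bash
mkdir -p pics; python3 - <<'E'
from bench import ctrl
import cv2,numpy as np
o=ctrl.get_obs();print(o['time_s'],o['eef_pos'],o['eef_rot'],o['opening'],o['wrist_force'])
for n in("top","scene"):
    c=ctrl.camera(n);cv2.imwrite(f"pics/{n}0.png",c["color"][:,:,::-1]);np.savez(f"{n}0.npz",**c)
    print(n,c["fx"],c["cx"],c["cy"],-c["R"].T@c["t"],c["R"].round(3).tolist())
E
```

```text
0.0 [ 0.20291223 -0.53746533  0.25238593] [-8.61517933e-04  9.83775603e-01  1.79401280e-01  3.39083274e-05] 0.9997974034483406 [-0.18521553  0.39519741  0.22812189]
top 481.23129141671006 285.1424569266195 202.93802800583777 [0.42063172 0.00365499 1.05303672] [[0.018, -0.999, 0.028], [-0.988, -0.022, -0.154], [0.155, -0.025, -0.988]]
scene 489.3244476861614 276.7636471671804 209.34065280982907 [ 1.18244296 -0.39748282  0.74809088] [[0.537, 0.844, -0.006], [0.581, -0.375, -0.722], [-0.612, 0.384, -0.691]]
```

View pics/top0.png

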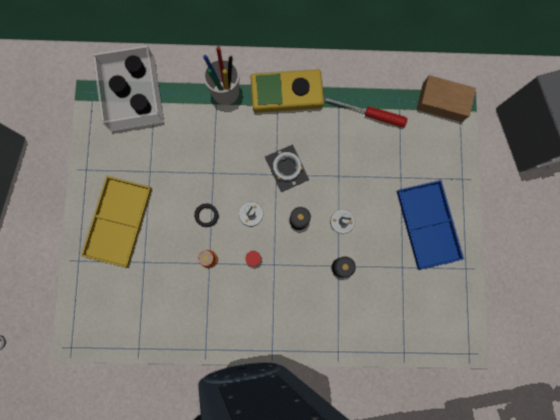

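View pics/scene0.png

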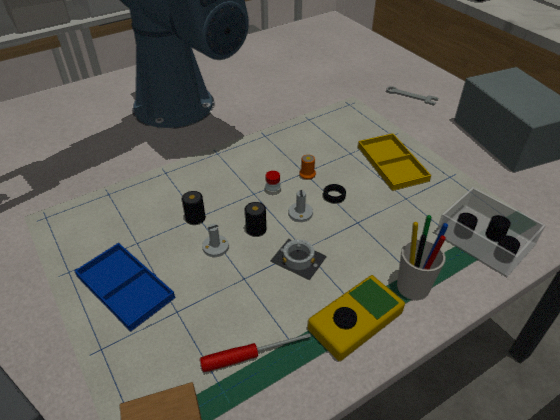

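The top view shows the heads at (300,217) and (344,267) and the brackets at (251,214) and (343,221). The lens is at (207,258), the jar at (253,259), the mount at (287,166), the yellow tray at (118,222) and the blue tray at (430,225). The scene view agrees, with nothing fallen over.

```bash
cat > h.py <<'E'
import numpy as np,cv2
def cloud(c):
    v,u=np.mgrid[:420,:560];z=c["z_map"]
    P=np.stack([(u-c["cx"])/c["fx"]*z,(v-c["cy"])/c["fy"]*z,z],-1)
    return (P-c["t"])@c["R"]          # world points
def ray(c,uv,z):
    uv=np.atleast_2d(uv).astype(float)
    d=np.c_[(uv[:,0]-c["cx"])/c["fx"],(uv[:,1]-c["cy"])/c["fy"],np.ones(len(uv))]@c["R"]
    o=-c["R"].T@c["t"]
    return o+d*((z-o[2])/d[:,2])[:,None]
E
python3 - <<'E'
import numpy as np,cv2
from h import *
c=dict(np.load("top0.npz"));W=cloud(c)
hsv=cv2.cvtColor(c["color"],cv2.COLOR_RGB2HSV)
items=dict(head1=(300,217,.062),head2=(344,267,.062),br1=(251,214,.060),br2=(343,221,.060),lens=(207,258,.05),jar=(253,259,.046),mount=(287,166,.026))
for n,(u,v,h) in items.items():
    w=W[v-25:v+25,u-25:u+25].reshape(-1,3)
    for lo,hi in ((h-.006,h+.006),(.005,.016)):
        m=w[(w[:,2]>lo)&(w[:,2]<hi)&(np.hypot(*(w[:,:2]-W[v,u,:2]).T)<.045)]
        if len(m)<6: continue
        xy=(m[:,:2]*1000).astype(np.float32);(cc,r)=cv2.minEnclosingCircle(xy)
        print(n,len(m),"mean",m.mean(0).round(4),"circ",np.round(cc,1),round(r,1))
for n,lo,hi in (("blue",(100,120,40),(125,255,255)),("yellow",(18,140,60),(34,255,255))):
    m=cv2.inRange(hsv,lo,hi);m[:170]=0
    k=max(cv2.findContours(m,0,2)[0],key=cv2.contourArea)
    h=cv2.convexHull(k)[:,0]
    xy=ray(c,h,.02)[:,:2].astype(np.float32)*1000
    r=cv2.minAreaRect(xy);print(n,r,cv2.boxPoints(r).round().tolist())
print("bench z",W[300,100:200:20,2])
E
```

```text
head1 342 mean [ 0.5489 -0.0532  0.0613] circ [548.9 -53.6] 22.1
head1 19 mean [ 0.5452 -0.0495  0.0071] circ [553.  -54.1] 39.1
head2 358 mean [ 0.4476 -0.1465  0.0614] circ [ 447.9 -146.9] 22.1
head2 23 mean [ 0.4455 -0.1324  0.0094] circ [ 444.1 -142.7] 42.8
br1 73 mean [0.5601 0.0519 0.0602] circ [560.5  52.3] 10.1
br1 386 mean [0.559  0.0516 0.0101] circ [559.9  43.6] 37.6
br2 72 mean [ 0.5474 -0.149   0.06  ] circ [ 548.  -149.2] 9.9
br2 379 mean [ 0.5466 -0.1469  0.01  ] circ [ 541.  -141.7] 43.2
lens 187 mean [0.4605 0.1406 0.0506] circ [460.5 141.3] 15.8
lens 79 mean [0.4558 0.1336 0.0095] circ [459.6 139.9] 42.8
jar 196 mean [0.4619 0.0432 0.0459] circ [461.9  43.5] 16.5
jar 27 mean [0.4567 0.0423 0.0096] circ [465.4  51.5] 35.0
mount 319 mean [ 0.6655 -0.0247  0.0253] circ [664.8 -24.6] 33.6
mount 279 mean [ 0.666  -0.0234  0.007 ] circ [668.7 -24.7] 44.6
blue ((542.9301147460938, -336.9484558105469), (177.86585998535156, 101.67367553710938), 14.273701667785645) [[444.0, -310.0], [469.0, -408.0], [642.0, -364.0], [617.0, -266.0]]
yellow ((535.2640380859375, 337.72637939453125), (101.69749450683594, 176.8475341796875), 76.9361572265625) [[438.0, 308.0], [610.0, 268.0], [633.0, 367.0], [461.0, 407.0]]
bench z [-0.00146752 -0.00018125  0.00264486  0.00038943 -0.00063393]
```

Emit:
servo_tool(commands=[[[0,0,0],0.12,66],[[0,0,0],0.12,66],[[0,0,0],0.119,66],[[14.5,-23,6.5],0,66],[[14.5,-23,6.5],0,66],[[14.5,-23,6.5],0,66],[[14.5,-23,6.5],0,66],[[14.5,-23,6.5],0,66],[[14.5,-23,6.5],0,66],[[14.5,-23,6.5],0,66],[[14.5,-23,6.5],0,66],[[14.5,-23,6.5],0,66],[[14.5,-23,6.5],0,66],[[14.5,-23,6.5],0,66],[[14.5,-23,6.5],0,66],[[14.5,-23,6.5],0,66],[[14.5,-23,6.5],0,66],[[14.5,-23,6.5],0,66],[[14.5,-23,6.5],0,66],[[14,-22,6],0,66]])

```text
time_s: 2.6
eef_pos: [0.4485, -0.1465, 0.1428]
eef_rot: [-0.0, 1.0, 0.001, -0.0]
wrist_force: [-0.2, 0.6, 0.0]
opening: 0.771
grasp_force: 0.0
```

Emit:
servo_tool(commands=[[[0,0,20],0,66],[[0,0,20],0,66],[[0,0,20],0,66],[[0,0,20],0,66],[[0,0,20],0,66],[[0,0,0],0,66],[[0,0,0],0,35],[[0,0,0],0,35],[[0,0,0],0,35],[[0,0,0],0,35],[[0,0,0],0,35],[[0,0,0],0,35]])

```text
time_s: 4.1
eef_pos: [0.449, -0.1479, 0.0442]
eef_rot: [0.0, 1.0, 0.001, 0.001]
wrist_force: [-0.8, 1.2, 6.0]
opening: 0.503
grasp_force: 60.8
```

Emit:
servo_tool(commands=[[[0,0,-15],0,35],[[0,0,-25],0,35],[[0,0,-30],0,35],[[0,0,-30],0,35],[[5,20,0],0,35],[[5,20,0],0,35],[[5,20,0],0,35],[[5,20,0],0,35],[[5,20,0],0,35],[[5,20,0],0,35],[[5,20,0],0,35],[[5,20,0],0,35],[[5,20,0],0,35],[[6,21,0],0,35],[[0,0,0],0,35],[[0,0,0],0,35]])

```text
time_s: 6.1
eef_pos: [0.4994, -0.3481, 0.1429]
eef_rot: [-0.001, 1.0, 0.001, -0.0]
wrist_force: [0.6, 0.0, -1.0]
opening: 0.502
grasp_force: 61.3
```

Emit:
servo_tool(commands=[[[0,0,20],0,35],[[0,0,20],0,35],[[0,0,20],0,35],[[0,0,20],0,35],[[0,0,10],0,35],[[0,0,4],0,35],[[0,0,0],0,35],[[0,0,0],0,35]])

```text
time_s: 7.1
eef_pos: [0.5002, -0.3489, 0.0501]
eef_rot: [0.001, 1.0, 0.001, 0.001]
wrist_force: [0.8, 0.2, -1.5]
opening: 0.498
grasp_force: 61.4
```

Emit:
servo_tool(commands=[[[0,0,2],0,35],[[0,0,0],0,35],[[0,0,0],0,66],[[0,0,0],0,66],[[0,0,0],0,66],[[0,0,0],0,66],[[0,0,-15],0,66],[[0,0,-25],0,66],[[0,0,-30],0,66],[[0,0,-25],0,66],[[5,-30,0],0,66],[[5,-30,0],0,66],[[5,-30,0],0,66],[[5,-30,0],0,66],[[5,-30,0],0,66],[[5,-30,0],0,66],[[5,-30,0],0,66],[[5,-30,0],0,66],[[5,-30,0],0,66],[[4,-26,0],0,66]])

```text
time_s: 9.6
eef_pos: [0.5486, -0.0513, 0.1436]
eef_rot: [0.0, 1.0, 0.001, 0.001]
wrist_force: [1.2, 0.0, 0.8]
opening: 0.768
grasp_force: 0.0
```

Emit:
servo_tool(commands=[[[0,0,0],0,66],[[0,0,0],0,66]])

```text
time_s: 9.85
eef_pos: [0.5484, -0.0529, 0.143]
eef_rot: [0.0, 1.0, 0.001, 0.0]
wrist_force: [-1.1, 0.1, -0.6]
opening: 0.774
grasp_force: 0.0
```

```bash
python3 - <<'E'
from bench import ctrl
import cv2,numpy as np
from h import *
c=ctrl.camera("top");W=cloud(c);p=W.reshape(-1,3)
for x,y in ((.500,-.348),(.549,-.0532)):
    m=p[(np.hypot(p[:,0]-x,p[:,1]-y)<.04)&(p[:,2]>.055)&(p[:,2]<.075)]
    print(len(m),m.mean(0) if len(m) else 0)
E
```

```text
379 [ 0.4988071  -0.34797746  0.06509068]
67 [ 0.53479417 -0.04691343  0.06042138]
```

Head 2 is standing in its bay, with its top at 65 mm. Next is head 1.

Emit:
servo_tool(commands=[[[0,0,20],0,66],[[0,0,20],0,66],[[0,0,20],0,66],[[0,0,20],0,66],[[0,0,20],0,66],[[0,0,0],0,66],[[0,0,0],0,35],[[0,0,0],0,35],[[0,0,0],0,35],[[0,0,0],0,35],[[0,0,0],0,35],[[0,0,0],0,35],[[0,0,-15],0,35],[[0,0,-25],0,35],[[0,0,-30],0,35],[[0,0,-30],0,35]])

```text
time_s: 11.9
eef_pos: [0.5477, -0.052, 0.1437]
eef_rot: [-0.0, 1.0, 0.001, -0.0]
wrist_force: [0.9, -0.7, -0.9]
opening: 0.503
grasp_force: 61.0
```

Emit:
servo_tool(commands=[[[4,27,0],0,35],[[4,27,0],0,35],[[4,27,0],0,35],[[4,27,0],0,35],[[4,27,0],0,35],[[4,27,0],0,35],[[4,27,0],0,35],[[4,27,0],0,35],[[4,27,0],0,35],[[2,30,0],0,35],[[0,0,0],0,35],[[0,0,0],0,35]])

```text
time_s: 13.4
eef_pos: [0.5864, -0.3249, 0.1421]
eef_rot: [-0.0, 1.0, 0.001, -0.0]
wrist_force: [0.0, -0.0, -0.6]
opening: 0.504
grasp_force: 61.2
```

Emit:
servo_tool(commands=[[[0,0,20],0,35],[[0,0,20],0,35],[[0,0,20],0,35],[[0,0,20],0,35],[[0,0,10],0,35],[[0,0,5],0,35],[[0,0,0],0,35],[[0,0,0],0,35],[[0,0,0],0,66],[[0,0,0],0,66],[[0,0,0],0,66],[[0,0,0],0,66],[[0,0,-15],0,66],[[0,0,-25],0,66],[[0,0,-30],0,66],[[0,0,-25],0,66]])

```text
time_s: 15.4
eef_pos: [0.5871, -0.3257, 0.1449]
eef_rot: [0.001, 1.0, 0.001, 0.001]
wrist_force: [0.2, -0.1, 0.3]
opening: 0.774
grasp_force: 0.0
```

Emit:
servo_tool(commands=[[[-5,-25,0],0,44],[[-5,-25,0],0,44],[[-5,-25,0],0,44],[[-5,-25,0],0,44],[[-5,-25,0],0,44],[[-7,-25,0],0,44],[[-6,-26,0],0,44],[[0,0,0],0,44],[[0,0,0],0,44]])

```text
time_s: 16.52
eef_pos: [0.5487, -0.1495, 0.1427]
eef_rot: [0.0, 1.0, 0.001, 0.0]
wrist_force: [0.5, -0.3, -0.5]
opening: 0.519
grasp_force: 0.0
```

Emit:
servo_tool(commands=[[[0,0,20],0,44],[[0,0,20],0,44],[[0,0,20],0,44],[[0,0,20],0,44],[[0,0,19],0,44],[[0,0,0],0,44],[[0,0,0],0,10],[[0,0,0],0,10],[[0,0,0],0,10],[[0,0,0],0,10],[[0,0,0],0,10],[[0,0,0],0,10],[[0,0,-15],0,10],[[0,0,-25],0,10],[[0,0,-30],0,10],[[0,0,-30],0,10],[[0,0,0],0,10]])

```text
time_s: 18.65
eef_pos: [0.5499, -0.1501, 0.1464]
eef_rot: [0.001, 1.0, 0.001, 0.002]
wrist_force: [0.1, 0.2, -0.6]
opening: 0.22
grasp_force: 58.6
```

Emit:
servo_tool(commands=[[[2,-30,0],0,10],[[2,-30,0],0,10],[[2,-30,0],0,10],[[2,-30,0],0,10],[[2,-30,0],0,10],[[2,-30,0],0,10],[[2,-30,0],0,10],[[2,-30,0],0,10],[[2,-30,0],0,10],[[2,-30,0],0,10],[[2,-30,0],0,10],[[2,-30,0],0,10],[[2,-30,0],0,10],[[2,-30,0],0,10],[[2,-30,0],0,10],[[0,-28,0],0,10],[[0,0,0],0,10],[[0,0,0],0,10]])

```text
time_s: 20.9
eef_pos: [0.5767, 0.328, 0.142]
eef_rot: [0.001, 1.0, 0.001, -0.001]
wrist_force: [-0.7, -0.2, -0.9]
opening: 0.223
grasp_force: 58.7
```

Emit:
servo_tool(commands=[[[0,0,20],0,10],[[0,0,20],0,10],[[0,0,20],0,10],[[0,0,20],0,10],[[0,0,9],0,10],[[0,0,3],0,10],[[0,0,0],0,10],[[0,0,0],0,10]])

```text
time_s: 21.9
eef_pos: [0.5781, 0.329, 0.0523]
eef_rot: [-0.0, 1.0, 0.001, 0.001]
wrist_force: [1.4, -0.2, -0.3]
opening: 0.22
grasp_force: 58.7
```

Emit:
servo_tool(commands=[[[0,0,2],0,10],[[0,0,0],0,10],[[0,0,0],0,44],[[0,0,0],0,44],[[0,0,0],0,44],[[0,0,0],0,44],[[0,0,-15],0,44],[[0,0,-25],0,44],[[0,0,-30],0,44],[[0,0,-25],0,44]])

```text
time_s: 23.15
eef_pos: [0.578, 0.3289, 0.1469]
eef_rot: [-0.0, 1.0, 0.001, 0.001]
wrist_force: [-0.3, 0.4, -0.6]
opening: 0.518
grasp_force: 0.0
```

Emit:
servo_tool(commands=[[[-2,30,0],0,44],[[-2,30,0],0,44],[[-2,30,0],0,44],[[-2,30,0],0,44],[[-2,30,0],0,44],[[-2,30,0],0,44],[[-2,30,0],0,44],[[-2,30,0],0,44],[[-2,30,0],0,44],[[0,6,0],0,44],[[0,0,0],0,44],[[0,0,0],0,44]])

```text
time_s: 24.65
eef_pos: [0.5601, 0.0536, 0.1446]
eef_rot: [-0.0, 1.0, 0.001, 0.0]
wrist_force: [0.3, -0.0, -0.5]
opening: 0.515
grasp_force: 0.0
```

```bash
python3 - <<'E'
from bench import ctrl
import numpy as np
from h import *
c=ctrl.camera("top");p=cloud(c).reshape(-1,3)
for x,y in ((.500,-.348),(.586,-.326),(.578,.328)):
    m=p[(np.hypot(p[:,0]-x,p[:,1]-y)<.03)&(p[:,2]>.055)&(p[:,2]<.075)]
    print(len(m),m.mean(0) if len(m) else 0)
print(ctrl.get_obs()["eef_pos"])
E
```

```text
371 [ 0.49887684 -0.34821587  0.06521969]
365 [ 0.58632991 -0.32471385  0.06500959]
84 [0.57612051 0.32643994 0.06349196]
[0.55999058 0.05362147 0.14445079]
```

Three parts are in their bays at the right heights. Next is the second bracket, which goes to bay (492, 348).

Emit:
servo_tool(commands=[[[0,1,20],0,44],[[0,0,20],0,44],[[0,0,20],0,44],[[0,0,20],0,44],[[0,0,20],0,44],[[0,0,0],0,44],[[0,0,0],0,10],[[0,0,0],0,10],[[0,0,0],0,10],[[0,0,0],0,10],[[0,0,0],0,10],[[0,0,0],0,10],[[0,0,-15],0,10],[[0,0,-25],0,10],[[0,0,-30],0,10],[[0,0,-30],0,10],[[0,0,0],0,10]])

```text
time_s: 26.82
eef_pos: [0.5617, 0.0514, 0.1474]
eef_rot: [0.0, 1.0, 0.001, 0.003]
wrist_force: [0.9, 0.5, -1.2]
opening: 0.217
grasp_force: 58.5
```

Emit:
servo_tool(commands=[[[-7,-30,0],0,10],[[-7,-30,0],0,10],[[-7,-30,0],0,10],[[-7,-30,0],0,10],[[-7,-30,0],0,10],[[-7,-30,0],0,10],[[-7,-30,0],0,10],[[-7,-30,0],0,10],[[-7,-30,0],0,10],[[-5,-26,0],0,10],[[0,0,0],0,10],[[0,0,0],0,10]])

```text
time_s: 28.32
eef_pos: [0.4908, 0.3468, 0.1432]
eef_rot: [0.001, 1.0, 0.001, -0.001]
wrist_force: [0.2, -0.1, -0.7]
opening: 0.216
grasp_force: 58.7
```

Emit:
servo_tool(commands=[[[0,0,20],0,10],[[0,0,20],0,10],[[0,0,20],0,10],[[0,0,20],0,10],[[0,0,10],0,10],[[0,0,5],0,10],[[0,0,0],0,10],[[0,0,0],0,10],[[0,0,0],0,44],[[0,0,0],0,44],[[0,0,0],0,44],[[0,0,0],0,44],[[0,0,-15],0,44],[[0,0,-25],0,44],[[0,0,-30],0,44],[[0,0,-30],0,44]])

```text
time_s: 30.32
eef_pos: [0.4916, 0.3476, 0.1514]
eef_rot: [-0.0, 1.0, 0.001, 0.0]
wrist_force: [0.4, 0.5, 1.3]
opening: 0.516
grasp_force: 0.0
```

Emit:
servo_tool(commands=[[[-4,25,0],0,58],[[-4,25,0],0,58],[[-4,25,0],0,58],[[-4,25,0],0,58],[[-4,25,0],0,58],[[-4,25,0],0,58],[[-4,25,0],0,58],[[-2,31,0],0,58],[[0,0,0],0,58],[[0,0,0],0,58],[[0,0,0],0,58]])

```text
time_s: 31.7
eef_pos: [0.462, 0.1422, 0.1496]
eef_rot: [-0.0, 1.0, 0.001, 0.0]
wrist_force: [-0.6, -0.4, -0.0]
opening: 0.68
grasp_force: 0.0
```

```bash
python3 - <<'E'
from bench import ctrl
import numpy as np,cv2
from h import *
c=ctrl.camera("top");p=cloud(c).reshape(-1,3)
for x,y in ((.492,.348),(.578,.328)):
    m=p[(np.hypot(p[:,0]-x,p[:,1]-y)<.03)&(p[:,2]>.055)&(p[:,2]<.075)]
    print(len(m),m.mean(0) if len(m) else 0)
c=ctrl.camera("wrist");cv2.imwrite("pics/w1.png",c["color"][:,:,::-1]);np.savez("w1.npz",**c)
p=cloud(c).reshape(-1,3)
m=p[(np.hypot(p[:,0]-.46,p[:,1]-.141)<.03)&(p[:,2]>.045)&(p[:,2]<.06)]
print("wrist lens",len(m),m.mean(0) if len(m) else 0)
print(ctrl.get_obs()["eef_pos"])
E
```

```text
7 [0.49282754 0.35417958 0.06412579]
85 [0.57611898 0.32640562 0.06321439]
wrist lens 1646 [0.4615222  0.14197365 0.05018982]
[0.46177281 0.1421468  0.14938501]
```

View pics/w1.png

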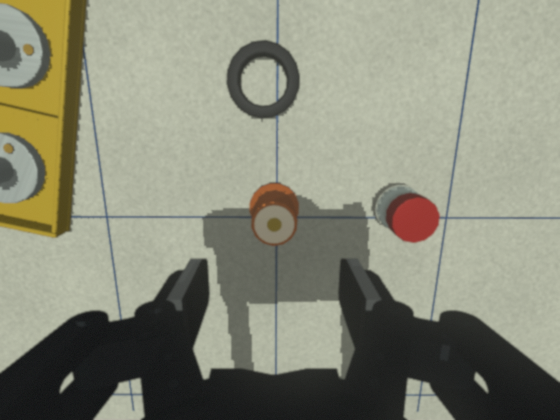

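The wrist view shows the lens centred between the fingers at (273,225), both brackets upright in the yellow tray, and the jar clear to the right at (413,217). I'll grasp the lens high, so the fingertips clear the mount ring.

Emit:
servo_tool(commands=[[[0,0,20],0,58],[[0,0,20],0,58],[[0,0,20],0,58],[[0,0,20],0,58],[[0,0,20],0,58],[[0,0,1],0,58],[[0,0,0],0,24],[[0,0,0],0,24],[[0,0,0],0,24],[[0,0,0],0,24],[[0,0,0],0,24],[[0,0,0],0,24]])

```text
time_s: 33.3
eef_pos: [0.4628, 0.1417, 0.0493]
eef_rot: [-0.0, 1.0, 0.001, 0.001]
wrist_force: [-0.4, 1.1, 6.7]
opening: 0.354
grasp_force: 59.7
```

Emit:
servo_tool(commands=[[[0,0,-15],0,24],[[0,0,-25],0,24],[[0,0,-30],0,24],[[0,0,-30],0,24],[[12,10,0],0,24],[[12,10,0],0,24],[[12,10,0],0,24],[[12,10,0],0,24],[[12,10,0],0,24],[[12,10,0],0,24],[[12,10,0],0,24],[[12,10,0],0,24],[[12,10,0],0,24],[[12,10,0],0,24],[[0,0,0],0,24],[[0,0,0],0,24]])

```text
time_s: 35.3
eef_pos: [0.5816, 0.0419, 0.1481]
eef_rot: [-0.0, 1.0, 0.001, -0.0]
wrist_force: [-0.7, 0.3, -0.4]
opening: 0.351
grasp_force: 59.3
```

```bash
python3 - <<'E'
from bench import ctrl
import numpy as np,cv2
from h import *
c=ctrl.camera("wrist");cv2.imwrite("pics/w2.png",c["color"][:,:,::-1]);np.savez("w2.npz",**c)
p=cloud(c).reshape(-1,3)
m=p[(np.hypot(p[:,0]-.6655,p[:,1]+.0247)<.034)&(p[:,2]>.0245)&(p[:,2]<.029)]
print("mount",len(m),m.mean(0),cv2.minEnclosingCircle((m[:,:2]*1000).astype(np.float32)))
A=np.c_[2*m[:,:2],np.ones(len(m))];s=np.linalg.lstsq(A,(m[:,:2]**2).sum(1),rcond=None)[0];print("fit",s[:2])
print(ctrl.get_obs()["eef_pos"])
E
```

```text
mount 2741 [ 0.66725805 -0.0241803   0.02585916] ((665.7905883789062, -23.89029884338379), 30.664690017700195)
fit [ 0.66583831 -0.02352867]
[0.58147984 0.04204097 0.14808036]
```

View pics/w2.png

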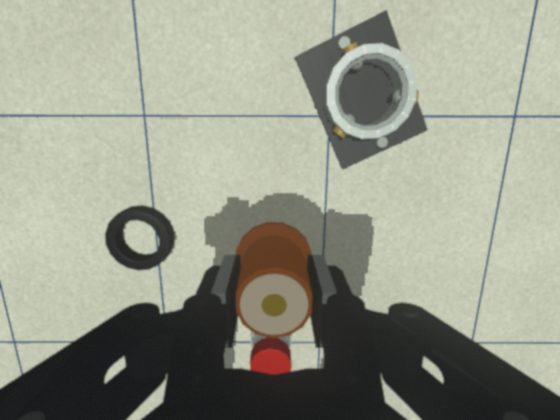

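The wrist view shows the lens upright in the jaws at (274,305) and the mount ring at (371,91). I'll move above the mount and check the offset.

Emit:
servo_tool(commands=[[[14,11,0],0,24],[[14,11,0],0,24],[[14,11,0],0,24],[[14,11,0],0,24],[[14,11,0],0,24],[[14,11,0],0,24],[[0,0,20],0,24],[[0,0,20],0,24],[[0,0,15],0,24],[[0,0,0],0,24],[[0,0,0],0,24]])

```text
time_s: 36.72
eef_pos: [0.6663, -0.0239, 0.0936]
eef_rot: [0.0, 1.0, 0.001, 0.0]
wrist_force: [-0.2, -0.1, 0.5]
opening: 0.351
grasp_force: 59.4
```

```bash
python3 - <<'E'
from bench import ctrl
import numpy as np,cv2
from h import *
e=ctrl.get_obs()["eef_pos"]
c=ctrl.camera("wrist");cv2.imwrite("pics/w3.png",c["color"][:,:,::-1])
p=cloud(c).reshape(-1,3);r=np.hypot(p[:,0]-e[0],p[:,1]-e[1])
print(e)
w=dict(np.load("w2.npz"));q=cloud(w).reshape(-1,3)
for P,ex in((p,e),(q,np.array([.5815,.042,.1481]))):
    m=P[(np.hypot(*(P[:,:2]-ex[:2]).T)<.02)&(abs(P[:,2]-ex[2]-.0025)<.006)]
    print("lens top-TCP",len(m),m.mean(0)-ex,cv2.minEnclosingCircle((m[:,:2]*1000-ex[:2]*1000).astype(np.float32)))
m=p[(np.hypot(p[:,0]-.6655,p[:,1]+.0247)<.034)&(p[:,2]>.0245)&(p[:,2]<.029)]
print("ring",len(m),cv2.minEnclosingCircle((m[:,:2]*1000).astype(np.float32)))
E
```

```text
[ 0.66628874 -0.0239366   0.0936123 ]
lens top-TCP 4974 [ 7.81912589e-06 -1.03029222e-05  1.05002881e-03] ((1.2088127136230469, 0.016508052125573158), 19.308555603027344)
lens top-TCP 4982 [ 0.00011854 -0.0001033   0.00100232] ((1.165868878364563, 0.04865812137722969), 19.341018676757812)
ring 2016 ((666.1087036132812, -23.59622573852539), 30.572731018066406)
```

View pics/w3.png

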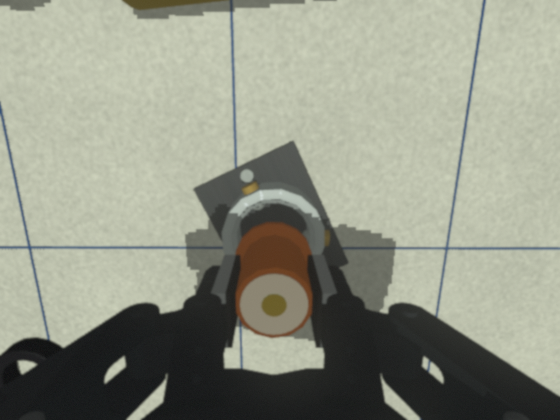

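The lens is centred over the ring, with about 0.3 mm between their measured centres. I'll lower it to the balls first.

Emit:
servo_tool(commands=[[[0,0,8],0,24],[[0,0,6],0,24],[[0,0,4],0,24],[[0,0,4],0,24],[[0,0,3],0,24],[[0,0,0],0,24],[[0,0,0],0,24]])

```text
time_s: 37.65
eef_pos: [0.6662, -0.0242, 0.0684]
eef_rot: [0.0, 1.0, 0.001, 0.0]
wrist_force: [-0.7, 0.4, -0.7]
opening: 0.352
grasp_force: 59.4
```

Emit:
servo_tool(commands=[[[0,0,3],0,24],[[0,0,3],0,24],[[0,0,3],0,24],[[0,0,3],0,24],[[0,0,2],0,24],[[0,0,0],0,24],[[0,0,0],0,24]])

```text
time_s: 38.52
eef_pos: [0.666, -0.0242, 0.0537]
eef_rot: [-0.0, 1.0, 0.001, -0.0]
wrist_force: [3.6, -0.4, -3.1]
opening: 0.351
grasp_force: 59.5
```

Emit:
servo_tool(commands=[[[0,0,1],0,24],[[0,0,1],0,24],[[0,0,0],0,24],[[0,0,0],0,24]])

```text
time_s: 39.02
eef_pos: [0.6664, -0.0242, 0.0534]
eef_rot: [0.0, 1.0, 0.001, 0.0]
wrist_force: [1.2, 1.0, 5.3]
opening: 0.355
grasp_force: 60.4
```

It has bottomed: force is rising with no travel. I'll release, back off and inspect.

Emit:
servo_tool(commands=[[[0,0,0],0,56],[[0,0,0],0,56],[[0,0,0],0,56],[[0,0,0],0,56],[[0,0,-15],0,56],[[0,0,-25],0,56],[[0,0,-30],0,56],[[-20,0,-30],0,56],[[-30,0,-30],0,56],[[-30,0,-30],0,56],[[0,0,0],0,56],[[0,0,0],0,56]])

```text
time_s: 40.52
eef_pos: [0.5865, -0.0243, 0.2128]
eef_rot: [0.0, 1.0, 0.001, 0.001]
wrist_force: [-0.0, 0.6, 0.2]
opening: 0.656
grasp_force: 0.0
```

```bash
python3 - <<'E'
from bench import ctrl
import numpy as np,cv2
from h import *
for n in("wrist","top","scene"):
    c=ctrl.camera(n);cv2.imwrite(f"pics/{n}9.png",c["color"][:,:,::-1]);p=cloud(c).reshape(-1,3)
    def at(s,x,y,lo,hi,r=.025):
        m=p[(np.hypot(p[:,0]-x,p[:,1]-y)<r)&(p[:,2]>lo)&(p[:,2]<hi)]
        if len(m)>5:print(n,s,len(m),m.mean(0).round(4),m[:,2].std().round(4))
    at("lens",.666,-.024,.045,.08);at("ring",.666,-.024,.0235,.029,.034)
    at("jar",.462,.0432,.042,.05)
    at("b1",.578,.328,.055,.075);at("b2",.492,.348,.055,.075)
    at("h1",.586,-.326,.055,.075);at("h2",.5,-.348,.055,.075)
E
```

```text
wrist lens 1319 [ 0.6646 -0.0241  0.0543] 0.0008
wrist ring 1869 [ 0.667  -0.0237  0.0256] 0.0009
wrist jar 374 [0.461  0.0364 0.0457] 0.0008
top b1 82 [0.5762 0.3266 0.0634] 0.0024
top b2 89 [0.4917 0.3453 0.0637] 0.0027
top h1 363 [ 0.5863 -0.325   0.0651] 0.0024
top h2 376 [ 0.4988 -0.3481  0.065 ] 0.0026
scene lens 203 [ 0.6661 -0.0256  0.0534] 0.0026
scene ring 231 [ 0.6718 -0.0287  0.0258] 0.0013
scene jar 124 [0.4631 0.0428 0.046 ] 0.0015
scene b1 62 [0.5778 0.3264 0.0624] 0.0033
scene b2 53 [0.4935 0.3452 0.0626] 0.0031
scene h1 463 [ 0.5901 -0.3259  0.0642] 0.0029
scene h2 409 [ 0.5027 -0.3489  0.0641] 0.003
```

View pics/scene9.png

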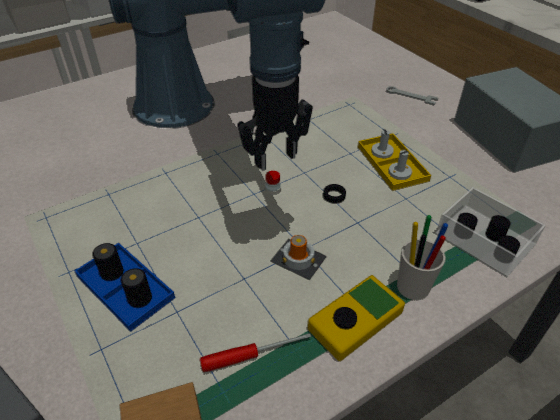

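The scene shows both heads upright in the blue tray, both brackets upright in the yellow, and the jar standing at (272,180). The lens is in the mount at (298,248) with its top at 54 mm, so its underside is at about 4 mm, which is fully home.

```bash
python3 -c "
from bench import ctrl
print(ctrl.hand_in())"
```

```text
the job is handed in; nothing more can be done
None
```

I handed the job in at about 41 s: by the last camera check, both heads stand in the blue tray, both brackets in the yellow tray, the lens is fully home in the mount and the screw jar is still in place; the hand-in returned no verdict.

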